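# Close up the specimen cabinet

## Robot

A 6-joint arm with a two-finger parallel gripper is mounted at the origin on the work surface. World frame = base frame: x ahead of the robot, y to its left, z up, the work surface at z = 0. Lengths are in m, angles in rad, forces in N, time in s.
With the tool pointing down it reaches from about 0.25 to 0.8 m from the base axis. Payload 8.5 kg.
Tool frame: the origin (TCP) lies at the very end of the fingers, on their centre line; the grasp point (between the pads) lies 19 mm behind it; z points along the fingers, x is the direction in which the jaws open and shut, and the axes are right-handed (so a half turn about z gives the same grasp; the last joint's range is limited). The gripper opens to 85 mm and grips with 20 to 120 N. Pads are 22 mm wide; open, the fingers measure 114 mm over their backs; the gripper's body (76 mm by 85 mm) begins 54 mm behind the grasp point. The pads swing forward as they close: fully open they stand 13 mm farther back than shut.
Start: joints at [-1.278, 0.238, -0.013, 1.319, 0, 1.571], TCP at [0.152, -0.503, 0.231] pointing down, gripper open.
Joint ranges: [-2.66, 2.66], [-1.03, 1.9], [-1.14, 1.46], [-1.82, 2.27], [-1.45, 1.34], [-3.14, 3.14]. Speed limits (rad/s): [2.22, 2.22, 2.79, 3.14, 3.14, 3.14].

## Interface

Orientations are given as a unit quaternion [x, y, z, w].
In Python, from workcell import monitor, snapshot, camera_info, ctrl gives the robot as it stands.
- The arm moves only by the tool jog_arm, never from a script. Its argument "deltas" is a list of rows, each a list of 7 numbers: the shift along the tool's x, y, z in m, then the turn, a rotation vector about the tool's x, y, z in degrees, then the closure, from 0 (fully open) to 1 (shut). A call has 1 to 12 rows; each row shifts and turns the commanded pose from where the row before left it, along the tool's axes as they then stand; what a row does not reach is not made up. A row lasts 1/8 s, in which the tool goes at most 62.5 mm and 10.7 degrees, less where a joint would pass 70% of its speed; a pose out of reach is approached as far as the arm can. A call is refused whole if a number of a shift passes 0.0625 or a number of a turn 10.7, either way. A call with a gripper value outside its range is refused whole. The fingers move at their own pace and stop on an object; "newtons" is the grip in N (left out, the last holds). Time passes only in rows, so rows that do not move let the fingers close. It gives the time, the measured TCP pose, the force and the opening at its end, in the units of the state.
- monitor.observe(): the state, without advancing time (a new reading comes with each control period).
- snapshot(name): name is "scene" or "top"; returns (picture, depth): 420x560x3 uint8, red, green, blue; 420x560 float32, m along the optical axis (not along the pixel's ray), 0 where there is no reading.
- camera_info(name): a dict with "fov_y" (degrees; the focal length in pixels is half the picture's height over the tangent of half this angle, whatever the lens; pixels are square), "cx", "cy" (the principal point, pixels), "dist" ([k1, k2, p1, p2, k3] as OpenCV has them; the pictures are not rectified), "camera_from_world" (4x4, takes a point from world to camera coordinates). Camera axes: x right, y up, looking along -z (the intrinsics and any distortion apply to the point x, -y, -z); pixel columns grow to the right and rows downward; lengths in m; the calibration is good to about 2 mm. A picture is of the moment at which its call begins. camera_info takes no time and is no camera call.
- ctrl.hand_in(): hands the job in, once; it reports no verdict.
The state is a dict: "clock": time; "q": joint angles; "qd": joint speeds; "joint_torque": joint torques, N m; "eef_pos": TCP position; "tool_rot": TCP orientation; "force": force on the tool from outside, world axes, zero at the start; "moment": the same for the moment, N m; "grip_width": finger opening in m.
Only numpy, scipy, OpenCV 4.12 (cv2) and the standard library are available. Lean on these libraries where they do the work, as an engineer would, in place of code of your own. Each camera call takes 0.05 s, during which the arm holds its last target.

## Task

Close up the small specimen cabinet beside the microscope using only your fingertips: push both of its open trays fully home and push its raised lid down until it is shut, in whatever order suits you. Do not grasp or lift anything, do not pull the trays or the lid further open, and do not touch the seed dishes that ride along in the trays. Leave everything else on the desk where it stands.

Things in the scene. Friction and masses are not known exactly. Their poses are not given: they have to be found in the camera images.
- cabinet: White cabinet fixed to the desk: 160 mm deep (x), 250 wide (y), 75 high without its lid. Origin: centre of its underside, on the desk. x points from its front (trays, robot's side) to its back (lid hinge), y to its left, z up. Two trays side by side below, centred at y = +62 mm (left) and -62 mm (right); above them a slide compartment that the lid covers.
- tray_left (a joint): How far the left tray (green front panel) is pulled out of the cabinet's front, along the cabinet's -x, in m: 0 = fully home; end stop at 0.1. It slides with about 1 N of friction and stays where it is left. It has no handle.
- tray_right (a joint): The same for the right tray (yellow front panel).
- tray_left_face (a point): Centre of the outer face of the left tray's front panel, axes as the cabinet's, 27 mm above the desk. Panel: 12 mm thick, 120 wide, 44 high (5 to 49 mm above the desk). With the tray home this point is at cabinet x = -92, y = +62 mm (panel 12 mm proud of the cabinet's front). Behind it: an open white tray 146 mm long, 108 wide, rim 31 mm above the desk.
- tray_right_face (a point): The same point on the right tray's front panel (cabinet y = -62 mm).
- lid (a joint): Opening angle of the blue lid in rad: 0 = shut, lying level on the cabinet; it grows as the front edge rises, up to a stop at 1.2. The hinge is stiff (about 0.26 N m of friction): the lid stays at any angle and must be pushed all the way down, about 1 to 4 N at the front edge.
- lid_edge (a point): Middle of the lid's front (free) edge, on its upper (outer) face. The lid is a plain panel 166 mm from hinge to front edge, 250 mm wide, 7 mm thick. Shut, this point lies at cabinet x = -86, y = 0, z = 82.5 mm.
- lid_hinge (a point): Middle of the lid's hinge line, which runs along the cabinet's y at the back: cabinet x = +80, y = 0, z = 75.5 mm. The axes are the lid's: x runs along the lid from front edge to hinge, z is normal to its outer face.
- dish_left: Closed clear dish with brown seeds, 50 mm across, 14 mm high, loose on the floor of the left tray. Origin: centre of its underside. Must ride along untouched.
- dish_right: Closed clear dish with yellow seeds, 50 mm across, 14 mm high, loose on the floor of the right tray. Origin: centre of its underside. Must ride along untouched.
- vial: Bystander: amber glass vial with black cap, 28 mm across, 65 mm high, standing beside the cabinet. Origin: centre of its underside.
- reagent: Bystander: white plastic bottle with blue cap, 56 mm across, 130 mm high, standing beside the cabinet. Origin: centre of its underside.
- spare_dish: Bystander: clear dish with green seeds, 50 mm across, 14 mm high, lying on the desk beside the cabinet. Origin: centre of its underside.
- mug: Bystander: blue mug, 80 mm across, 95 mm high, to the robot's left. Origin: centre of its underside.
- brush: Bystander: small brush, 160 mm long, lying on the desk to the robot's right.
- jar: Bystander: glass jar with red cap, 60 mm across, 75 mm high, to the robot's left. Origin: centre of its underside.

How it is judged:
At the end, for the whole second after the job is handed in: Both trays are within 4 mm of fully home, the lid is within 0.03 rad (5 mm at its edge) of shut, each seed dish lies flat and still in its own tray, and every bystander is within 20 mm of where it stood (value of joint each of tray_left, tray_right below 0.004 m and value of joint lid below 0.03 rad and angle between each of dish_left, dish_right's own z axis and vertical below 0.15 rad and x of dish_left in the frame of tray_left_face between 0.02 and 0.16 m and y of dish_left in the frame of tray_left_face between -0.05 and 0.05 m and height (world z) of each of dish_left, dish_right below 0.02 m and linear speed of each of dish_left, dish_right below 0.02 m/s and x of dish_right in the frame of tray_right_face between 0.02 and 0.16 m and y of dish_right in the frame of tray_right_face between -0.05 and 0.05 m and distance of each of vial, reagent, spare_dish, mug, brush, jar from where it was at the start of the episode below 0.02 m); the robot touches nothing.
It fails at once if a seed dish in a tray is touched by the robot (over 0.5 N) (contact force between any of the fingers, the arm and dish_left above 0.5 N or contact force between any of the fingers, the arm and dish_right above 0.5 N).
It fails at once if a seed dish is lifted more than about 25 mm or tipped (height (world z) of any of dish_left, dish_right above 0.037 m or angle between any of dish_left, dish_right's own z axis and vertical above 0.5 rad).
It fails at once if a tray or the lid is pulled further open (value of joint any of tray_left, tray_right above 0.095 m or value of joint lid above 1.1 rad).
It fails at once if a bystander is pushed more than 30 mm, carried or knocked over (distance of any of vial, reagent, spare_dish, mug, brush, jar from where it was at the start of the episode above 0.03 m).
It also fails if it takes over 58 s, if anything falls off the work surface, if the arm or the gripper's body presses on something with over 40 N, if the wrist force passes 120 N, or if a joint passes its speed limit or range.

## Working session

There is one attempt and no reset: what is moved stays moved. The work goes in short steps, Python scripts to look and compute and a tool call to move; the robot and the scene stay as the last step left them, time stands still between calls to the robot, and variables do not carry over. Pictures are saved under pics/ and viewed, and the job is handed in when it is done.

Besides the shell and the picture viewer there is one more tool, called after "Call:" by a JSON object that holds its "op" and its "data". jog_arm: Moves the arm, as the interface text tells. Its arguments: {"type":"object","properties":{"deltas":{"type":"array","items":{"type":"array","items":{"type":"number"}}},"newtons":{"type":"number"}},"required":["deltas"]}

```bash
mkdir -p pics; ls
cat > h.py <<'E'
import numpy as np, cv2
from workcell import monitor, snapshot, camera_info, ctrl
def cam(n):
    c=camera_info(n); f=210/np.tan(np.radians(c["fov_y"])/2)
    K=np.array([[f,0,c["cx"]],[0,f,c["cy"]],[0,0,1]]); return K,np.array(c["dist"],float),np.array(c["camera_from_world"])
def ray(n,uv):
    K,d,T=cam(n); p=cv2.undistortPoints(np.array(uv,float).reshape(-1,1,2),K,d).reshape(-1,2)
    r=np.c_[p[:,0],-p[:,1],-np.ones(len(p))]; R=T[:3,:3]; return -R.T@T[:3,3], r@R
def onz(n,uv,z):
    o,r=ray(n,uv); return o+r*((z-o[2])/r[:,2])[:,None]
def bydepth(n,uv,dep):
    o,r=ray(n,uv); d=np.array([dep[int(round(v)),int(round(u))] for u,v in uv]); return o+r*d[:,None]
E
python3 - <<'E'
from h import *
for n in("scene","top"):
    im,d=snapshot(n); cv2.imwrite(f"pics/{n}0.png",im[:,:,::-1]); np.save(f"{n}0.npy",d); np.save(f"{n}0i.npy",im)
    c=camera_info(n); print(n,c["fov_y"],c["cx"],c["cy"],c["dist"],np.round(ray(n,[(280,210)]),3).tolist() if 0 else ray(n,[(280,210)]))
s=monitor.observe();print(s)
E
```

```text
pics
scene 55.26197806526428 277.34380510105825 209.4772775203155 [-0.08629744  0.          0.          0.          0.        ] (array([0.95023818, 0.68379156, 1.11172821]), array([[-0.29636386, -0.52304371, -0.7991491 ]]))
top 56.813772924467536 276.9205373830139 212.68915807628858 [-0.0067239  0.         0.         0.         0.       ] (array([0.38983336, 0.0310426 , 1.1114456 ]), array([[ 0.14520337, -0.03014284, -0.98899862]]))
{'clock': 0.1, 'q': array([-1.27796625e+00,  2.38702208e-01, -1.41273611e-02,  1.31922369e+00,
        1.26680363e-05,  1.57078637e+00]), 'qd': array([-0.00126635, -0.00247836,  0.00178383,  0.00119256,  0.0023495 ,
       -0.00136845]), 'joint_torque': array([ 5.09282540e-05, -5.39720607e+01,  3.46997738e+01,  1.34263944e-02,
       -5.94327685e-05,  2.36623708e-05]), 'eef_pos': array([ 0.15144694, -0.50230228,  0.23076825]), 'tool_rot': array([ 8.02705424e-01, -5.96375392e-01, -5.00691904e-04, -3.79891041e-04]), 'force': array([-0.00869162,  0.46100665,  0.10749001]), 'moment': array([-0.00919363,  0.01181835,  0.02181369]), 'grip_width': 0.08552519149854951}
```

View pics/scene0.png

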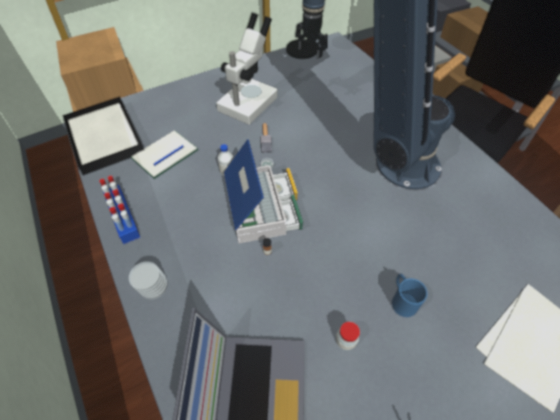

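View pics/top0.png

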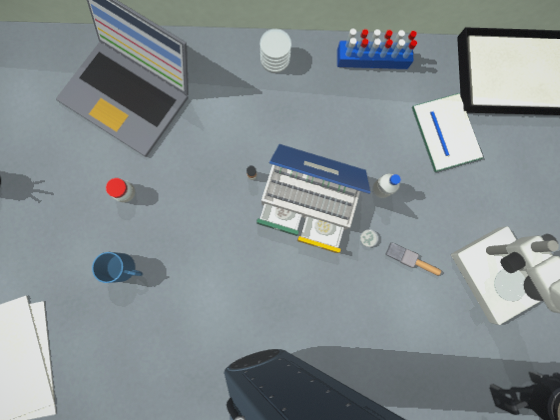

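The top view shows the lid raised at (320,168), the green front at (278,226), the yellow front at (320,243), the vial at (252,172), the reagent at (390,183) and the spare dish at (369,238). Next I'll zoom in and measure.

Run:
```python
from h import *
im=np.load("top0i.npy");d=np.load("top0.npy")
hsv=cv2.cvtColor(im,cv2.COLOR_RGB2HSV)
sub=im[130:270,230:420]; cv2.imwrite("pics/topz.png",cv2.resize(sub[:,:,::-1],None,fx=4,fy=4,interpolation=cv2.INTER_CUBIC))
im2=np.load("scene0i.npy"); cv2.imwrite("pics/scz.png",cv2.resize(im2[130:260,200:320][:,:,::-1],None,fx=4.6,fy=4.6,interpolation=cv2.INTER_CUBIC))
R={"green":((45,80,40),(90,255,255)),"yellow":((20,150,120),(32,255,255)),"blue":((105,120,40),(120,255,255))}
for n,I,win in(("top",im,(230,130,420,270)),("scene",im2,(200,130,320,260))):
    D=np.load(n+"0.npy"); h=cv2.cvtColor(I,cv2.COLOR_RGB2HSV)
    for k,(a,b) in R.items():
        m=cv2.inRange(h,a,b); w=np.zeros_like(m); w[win[1]:win[3],win[0]:win[2]]=1; m*=w
        N,l,st,c=cv2.connectedComponentsWithStats(m)
        i=1+np.argmax(st[1:,4]); ys,xs=np.where(l==i)
        box=cv2.boxPoints(cv2.minAreaRect(np.c_[xs,ys].astype(np.float32)))
        P=bydepth(n,np.c_[xs,ys],D)
        print(n,k,st[i],np.round(box,1).tolist()); print("  3d min/max",np.round(np.percentile(P,[2,50,98],axis=0),3).tolist())
        np.save(f"{n}_{k}.npy",np.c_[xs,ys,P])
```

```text
top green [257 219  41  16 149] [[256.3999938964844, 222.0], [257.5, 218.5], [297.6000061035156, 230.89999389648438], [296.6000061035156, 234.3000030517578]]
  3d min/max [[0.483, -0.046, 0.044], [0.501, 0.006, 0.049], [0.517, 0.059, 0.053]]
top yellow [298 236  43  17 190] [[297.29998779296875, 240.1999969482422], [298.70001220703125, 235.60000610351562], [340.5, 248.5], [339.0, 253.10000610351562]]
  3d min/max [[0.435, -0.165, 0.029], [0.454, -0.107, 0.049], [0.472, -0.054, 0.052]]
top blue [ 270  145  100   48 1626] [[269.5, 162.8000030517578], [275.3999938964844, 143.1999969482422], [374.70001220703125, 173.1999969482422], [368.70001220703125, 192.89999389648438]]
  3d min/max [[0.577, -0.215, 0.092], [0.642, -0.085, 0.16], [0.705, 0.019, 0.218]]
scene green [292 196  10  28  55] [[291.3999938964844, 196.1999969482422], [293.20001220703125, 195.60000610351562], [302.20001220703125, 222.60000610351562], [300.3999938964844, 223.1999969482422]]
  3d min/max [[0.49, -0.04, 0.045], [0.506, 0.013, 0.048], [0.523, 0.064, 0.052]]
scene yellow [287 169  10  26  60] [[286.3999938964844, 169.1999969482422], [288.5, 168.5], [296.79998779296875, 193.39999389648438], [294.70001220703125, 194.10000610351562]]
  3d min/max [[0.442, -0.16, 0.042], [0.459, -0.1, 0.047], [0.474, -0.054, 0.052]]
scene blue [ 225  141   38   87 1628] [[218.89999389648438, 146.60000610351562], [250.8000030517578, 140.1999969482422], [267.0, 220.8000030517578], [235.0, 227.1999969482422]]
  3d min/max [[0.587, -0.209, 0.086], [0.653, -0.08, 0.149], [0.714, 0.022, 0.215]]
```

View pics/topz.png

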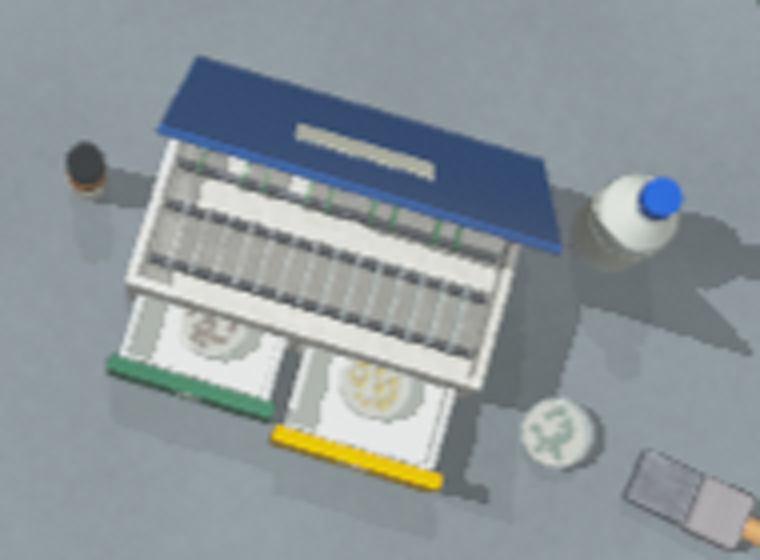

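View pics/scz.png

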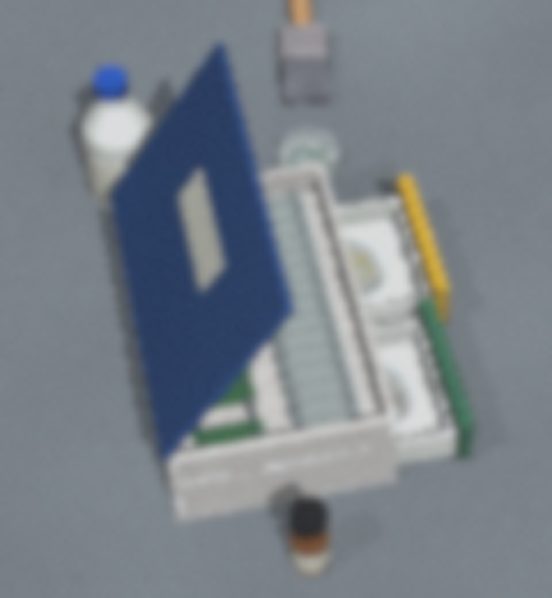

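Run:
```python
from h import *
for n in("top","scene"):
    print(n)
    for k in("green","yellow"):
        a=np.load(f"{n}_{k}.npy"); P=onz(n,a[:,:2],0.049)[:,:2]
        r=cv2.minAreaRect((P*1000).astype(np.float32)); vx,vy,x,y=cv2.fitLine((P*1000).astype(np.float32),cv2.DIST_HUBER,0,.1,.01).ravel()
        print(k,"c",np.round(r[0]),np.round(r[1]),"psi",np.degrees(np.arctan2(-vx*np.sign(vy),abs(vy))), np.round([x,y]))
    a=np.load(f"{n}_blue.npy"); P=a[:,2:]; 
    for _ in range(4):
        c=P.mean(0);U,S,V=np.linalg.svd(P-c,full_matrices=False);e=abs((P-c)@V[2]);P=P[e<max(2*e.std(),.002)]
    nn=V[2]*np.sign(V[2,2]); print("lid normal",nn,"ang",np.arccos(nn[2]),"psi",np.degrees(np.arctan2(-nn[1],-nn[0])),c)
    for s,(lo,hi) in {"w":(0,1)}.items():
        pass
# cabinet front top edge & corners: hand pixels from zoom (top, x4 offset 230,130)
pts=[(128,290),(470,388),(486,380),(160,128),(560,248),(198,56),(543,158),(108,364),(272,414),(272,436),(440,488)]
uv=[(230+(u+.5)/4-.5,130+(v+.5)/4-.5) for u,v in pts]
for p,z in zip(uv,[.075,.075,.075,.218,.218,.08,.08,.049,.049,.049,.049]): print(np.round(p,1),z,np.round(onz("top",[p],z)[0],3))
sp=[(222,45),(290,310),(112,190),(165,455)]
uv=[(200+(u+.5)/4.6-.5,130+(v+.5)/4.6-.5) for u,v in sp]
for p,z in zip(uv,[.218,.218,.08,.08]): print("sc",np.round(p,1),z,np.round(onz("scene",[p],z)[0],3))
# cross triangulate lid free corners
def tri(a,b):
    o1,r1=ray("top",[a]);o2,r2=ray("scene",[b]);r1=r1[0];r2=r2[0]
    t=np.linalg.lstsq(np.c_[r1,-r2],o2-o1,rcond=None)[0];p,q=o1+t[0]*r1,o2+t[1]*r2
    return (p+q)/2,np.linalg.norm(p-q)
tz=lambda u,v:(230+(u+.5)/4-.5,130+(v+.5)/4-.5)
sz=lambda u,v:(200+(u+.5)/4.6-.5,130+(v+.5)/4.6-.5)
print(tri(tz(160,128),sz(290,310)),tri(tz(560,248),sz(222,45)),tri(tz(198,56),sz(165,455)),tri(tz(543,158),sz(112,190)))
```

```text
top
green c [500.   6.] [116.  10.] psi -16.401037 [500.   6.]
yellow c [ 453. -109.] [120.  13.] psi -15.670432 [ 453. -109.]
lid normal [ 0.79746453 -0.22977978  0.55789925] ang 0.9789439950743531 psi 163.92630198142604 [ 0.64625416 -0.09312262  0.15553679]
scene
green c [506.  12.] [115.   7.] psi -15.645072 [506.  14.]
yellow c [ 459. -103.] [119.   8.] psi -16.117924 [ 460. -103.]
lid normal [ 0.80004466 -0.22983492  0.55417006] ang 0.9834307266611166 psi 163.9718266359744 [ 0.65105716 -0.08855242  0.15081945]
[261.6 202.1] 0.075 [0.563 0.049 0.075]
[347.1 226.6] 0.075 [ 0.5   -0.182  0.075]
[351.1 224.6] 0.075 [ 0.506 -0.193  0.075]
[269.6 161.6] 0.218 [0.636 0.03  0.218]
[369.6 191.6] 0.218 [ 0.569 -0.207  0.218]
[279.1 143.6] 0.08 [0.726 0.005 0.08 ]
[365.4 169.1] 0.08 [ 0.659 -0.233  0.08 ]
[256.6 220.6] 0.049 [0.515 0.063 0.049]
[297.6 233.1] 0.049 [ 0.483 -0.051  0.049]
[297.6 238.6] 0.049 [ 0.467 -0.051  0.049]
[339.6 251.6] 0.049 [ 0.434 -0.166  0.049]
sc [247.9 139.4] 0.218 [ 0.572 -0.2    0.218]
sc [262.7 197. ] 0.218 [0.64  0.034 0.218]
sc [224.  170.9] 0.08 [ 0.656 -0.234  0.08 ]
sc [235.5 228.5] 0.08 [0.724 0.005 0.08 ]
(array([0.63776916, 0.03012058, 0.21218472]), np.float64(9.946140037775228e-05)) (array([ 0.56937733, -0.20782488,  0.21125953]), np.float64(0.0022820535323699676)) (array([0.72487524, 0.00524555, 0.08107769]), np.float64(0.0014231321774519031)) (array([ 0.65765692, -0.23152839,  0.08352909]), np.float64(0.0014243613806356403))
```

Call:
{"op": "jog_arm", "data": {"deltas": [[0,0,0,0,0,-10.5,1],[0,0,0,0,0,-10.5,1],[0,0,0,0,0,-10.5,1],[0,0,0,0,0,-10.5,1],[0,0,0,0,0,-10.5,1],[0,0,0,0,0,-10.5,1],[0,0,0,0,0,-10.5,1],[0,0,0,0,0,-10.5,1],[0,0,0,0,0,-10.5,1],[0,0,0,0,0,-10.5,1],[0,0,0,0,0,-10.5,1],[0,0,0,0,0,-10.5,1]], "newtons": 20}}

```text
clock: 1.6
eef_pos: [0.1514, -0.5024, 0.2309]
tool_rot: [0.894, 0.447, 0.0, -0.0]
force: [0.1, 0.7, 0.5]
grip_width: 0.0003
```

Call:
{"op": "jog_arm", "data": {"deltas": [[0,0,0,0,0,-10.5,1],[0,0,0,0,0,-10.7,1],[0,0,0,0,0,0,1]]}}

```text
clock: 1.98
eef_pos: [0.1515, -0.5024, 0.231]
tool_rot: [0.799, 0.601, 0.0, -0.0]
force: [-0.7, -0.0, -0.2]
grip_width: -0.0
```

```bash
cat > w.py <<'E'
import sys; from h import *
from scipy.spatial.transform import Rotation as Ro
P=np.radians(-16.0);O=np.array([.609,-.090,0]);C=np.array([[np.cos(P),-np.sin(P),0],[np.sin(P),np.cos(P),0],[0,0,1]])
s=monitor.observe();p=s["eef_pos"];R=Ro.from_quat(s["tool_rot"]).as_matrix()
print("t",s["clock"],"p",np.round(p,4),"cab",np.round(C.T@(p-O),4),"q",np.round(s["q"],2),"F_cab",np.round(C.T@s["force"],1),"grip",s["grip_width"])
print("tool axes in cab\n",np.round(C.T@R,3))
for a in sys.argv[1:]:
    t=O+C@np.array(eval(a)); print(a,np.round(t,3),"tool delta",np.round(R.T@(t-p),4)); p=t
E
python3 w.py -- 2>/dev/null || python3 w.py "(-.2,-.062,.231)" "(-.2,-.062,.02)"
```

```text
t 1.975 p [ 0.1515 -0.5024  0.231 ] cab [-0.3261 -0.5226  0.231 ] q [-1.28  0.24 -0.01  1.32  0.   -1.  ] F_cab [-0.7 -0.2 -0.2] grip -4.139254888499411e-05
tool axes in cab
 [[ 0.002  1.    -0.   ]
 [ 1.    -0.002  0.001]
 [ 0.001 -0.    -1.   ]]
t 1.975 p [ 0.1515 -0.5024  0.231 ] cab [-0.3261 -0.5226  0.231 ] q [-1.28  0.24 -0.01  1.32  0.   -1.  ] F_cab [-0.7 -0.2 -0.2] grip -4.139254888499411e-05
tool axes in cab
 [[ 0.002  1.    -0.   ]
 [ 1.    -0.002  0.001]
 [ 0.001 -0.    -1.   ]]
(-.2,-.062,.231) [ 0.4   -0.094  0.231] tool delta [4.608e-01 1.254e-01 2.000e-04]
(-.2,-.062,.02) [ 0.4   -0.094  0.02 ] tool delta [-1.00e-04  1.00e-04  2.11e-01]
```

Call:
{"op": "jog_arm", "data": {"deltas": [[0.0384,0.0105,0,0,0,0,1],[0.0384,0.0105,0,0,0,0,1],[0.0384,0.0105,0,0,0,0,1],[0.0384,0.0105,0,0,0,0,1],[0.0384,0.0105,0,0,0,0,1],[0.0384,0.0105,0,0,0,0,1],[0.0384,0.0105,0,0,0,0,1],[0.0384,0.0105,0,0,0,0,1],[0.0384,0.0105,0,0,0,0,1],[0.0384,0.0105,0,0,0,0,1],[0.0384,0.0105,0,0,0,0,1],[0.0384,0.0105,0,0,0,0,1]]}}

```text
clock: 3.48
eef_pos: [0.4003, -0.0933, 0.2313]
tool_rot: [0.8, 0.6, 0.0, 0.0]
force: [0.1, -0.2, -0.6]
grip_width: -0.0002
```

Call:
{"op": "jog_arm", "data": {"deltas": [[0,0,0.03,0,0,0,1],[0,0,0.03,0,0,0,1],[0,0,0.03,0,0,0,1],[0,0,0.03,0,0,0,1],[0,0,0.03,0,0,0,1],[0,0,0.03,0,0,0,1],[0,0,0.02,0,0,0,1],[0,0,0.009,0,0,0,1],[0,0,0,0,0,0,1]]}}

```text
clock: 4.6
eef_pos: [0.3996, -0.0944, 0.0222]
tool_rot: [0.799, 0.601, -0.0, -0.0]
force: [-0.4, -0.6, 0.5]
grip_width: -0.0
```

```bash
python3 w.py "(-.149,-.062,.02)"
python3 - <<'E'
from h import *
im,d=snapshot("scene"); cv2.imwrite("pics/scz1.png",cv2.resize(im[110:270,190:350][:,:,::-1],None,fx=3.7,fy=3.7,interpolation=cv2.INTER_CUBIC))
E
```

```text
t 4.6 p [ 0.3996 -0.0944  0.0222] cab [-0.2001 -0.062   0.0222] q [-0.23  0.24 -0.62  0.71  0.    0.05] F_cab [-0.2 -0.7  0.5] grip -2.6810803055857766e-05
tool axes in cab
 [[ 0.002  1.    -0.001]
 [ 1.    -0.002  0.   ]
 [ 0.    -0.001 -1.   ]]
(-.149,-.062,.02) [ 0.449 -0.109  0.02 ] tool delta [0.0001 0.0511 0.0021]
```

View pics/scz1.png

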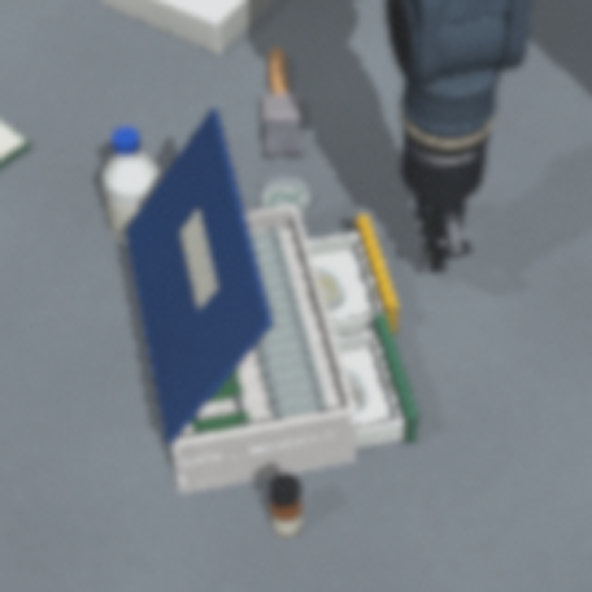

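The fingers at about (435,255) in this crop stand in front of the yellow panel, at (378,270), with clear space between. Pushing now.

Call:
{"op": "jog_arm", "data": {"deltas": [[0,0.01,0,0,0,0,1],[0,0.01,0,0,0,0,1],[0,0.006,0,0,0,0,1],[0,0.006,0,0,0,0,1],[0,0.006,0,0,0,0,1],[0,0.006,0,0,0,0,1],[0,0.006,0,0,0,0,1],[0,0.006,0,0,0,0,1],[0,0.006,0,0,0,0,1],[0,0.006,0,0,0,0,1],[0,0.006,0,0,0,0,1],[0,0.006,0,0,0,0,1]]}}

```text
clock: 6.15
eef_pos: [0.477, -0.1167, 0.0222]
tool_rot: [0.799, 0.602, -0.0, -0.0]
force: [-1.0, -1.0, -0.3]
grip_width: 0.0001
```

Call:
{"op": "jog_arm", "data": {"deltas": [[0,0.005,0,0,0,0,1],[0,0.004,0,0,0,0,1],[0,0.003,0,0,0,0,1],[0,0,0,0,0,0,1]]}}

```text
clock: 6.65
eef_pos: [0.4887, -0.12, 0.0224]
tool_rot: [0.799, 0.602, 0.0, 0.0]
force: [-0.1, -0.4, 0.5]
grip_width: 0.0001
```

```bash
python3 w.py "(-.105,-.062,.02)"
```

```text
t 6.65 p [ 0.4887 -0.12    0.0224] cab [-0.1073 -0.062   0.0224] q [-0.24  0.37 -0.42  0.79  0.    0.04] F_cab [-0.  -0.4  0.5] grip 0.00011135177438034659
tool axes in cab
 [[ 0.     1.     0.001]
 [ 1.    -0.     0.   ]
 [ 0.     0.001 -1.   ]]
(-.105,-.062,.02) [ 0.491 -0.121  0.02 ] tool delta [-0.      0.0023  0.0024]
```

Call:
{"op": "jog_arm", "data": {"deltas": [[0,0.002,0,0,0,0,1],[0,0.002,0,0,0,0,1],[0,0,0,0,0,0,1]]}}

```text
clock: 7.02
eef_pos: [0.4924, -0.121, 0.0224]
tool_rot: [0.799, 0.602, 0.0, 0.0]
force: [0.7, 0.1, 0.3]
grip_width: 0.0003
```

Call:
{"op": "jog_arm", "data": {"deltas": [[0,0.002,0,0,0,0,1],[0,0,0,0,0,0,1]]}}

```text
clock: 7.28
eef_pos: [0.4942, -0.1216, 0.0223]
tool_rot: [0.799, 0.602, 0.0, 0.0]
force: [-1.4, -0.5, 0.8]
grip_width: -0.0
```

Call:
{"op": "jog_arm", "data": {"deltas": [[0,0.002,0,0,0,0,1],[0,0,0,0,0,0,1]]}}

```text
clock: 7.52
eef_pos: [0.4955, -0.122, 0.0222]
tool_rot: [0.799, 0.602, -0.0, -0.0]
force: [-3.4, 0.7, 2.4]
grip_width: -0.0002
```

```bash
python3 w.py
```

```text
t 7.525 p [ 0.4955 -0.122   0.0222] cab [-0.1003 -0.062   0.0222] q [-0.24  0.38 -0.4   0.8   0.    0.04] F_cab [-3.4 -0.2  2.4] grip -0.00023387339634569257
tool axes in cab
 [[ 0.     1.    -0.001]
 [ 1.    -0.     0.   ]
 [ 0.    -0.001 -1.   ]]
```

Force is building, but it could still be friction, so I'll push a little more.

Call:
{"op": "jog_arm", "data": {"deltas": [[0,0.002,0,0,0,0,1],[0,0,0,0,0,0,1]]}}

```text
clock: 7.78
eef_pos: [0.4955, -0.122, 0.022]
tool_rot: [0.799, 0.602, -0.001, -0.002]
force: [-9.3, 1.8, 7.3]
grip_width: 0.0001
```

Call:
{"op": "jog_arm", "data": {"deltas": [[0,0.002,0,0,0,0,1],[0,0,0,0,0,0,1]]}}

```text
clock: 8.02
eef_pos: [0.4955, -0.122, 0.0216]
tool_rot: [0.799, 0.602, -0.002, -0.003]
force: [-15.7, 4.7, 11.0]
grip_width: 0.0
```

Call:
{"op": "jog_arm", "data": {"deltas": [[0,0.002,0,0,0,0,1],[0,0,0,0,0,0,1]]}}

```text
clock: 8.28
eef_pos: [0.4955, -0.122, 0.0214]
tool_rot: [0.799, 0.602, -0.003, -0.004]
force: [-21.0, 7.5, 16.6]
grip_width: 0.0001
```

```bash
python3 w.py
python3 - <<'E'
from h import *
for n,(a,b,c,d) in {"scene":(120,250,200,340),"top":(130,270,230,420)}.items():
    im,_=snapshot(n); cv2.imwrite(f"pics/{n}2.png",cv2.resize(im[a:b,c:d][:,:,::-1],None,fx=4.2,fy=4.2,interpolation=cv2.INTER_CUBIC))
E
```

```text
t 8.275 p [ 0.4955 -0.122   0.0214] cab [-0.1003 -0.0621  0.0214] q [-0.24  0.38 -0.39  0.81  0.    0.04] F_cab [-22.3   1.4  16.6] grip 0.0001480484960761708
tool axes in cab
 [[ 0.     1.    -0.011]
 [ 1.    -0.     0.   ]
 [ 0.    -0.011 -1.   ]]
```

View pics/scene2.png

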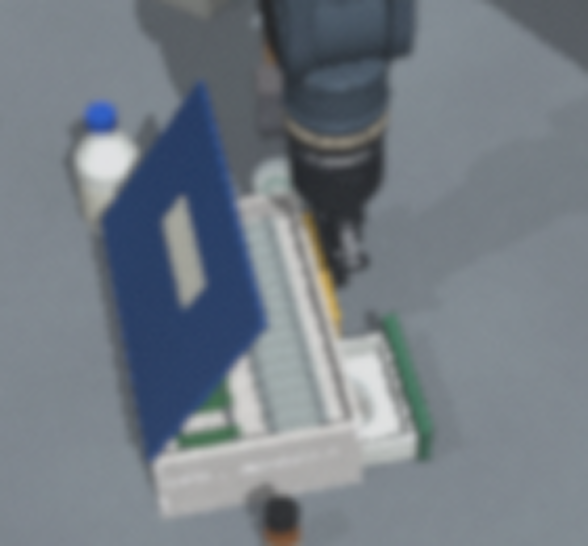

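View pics/top2.png

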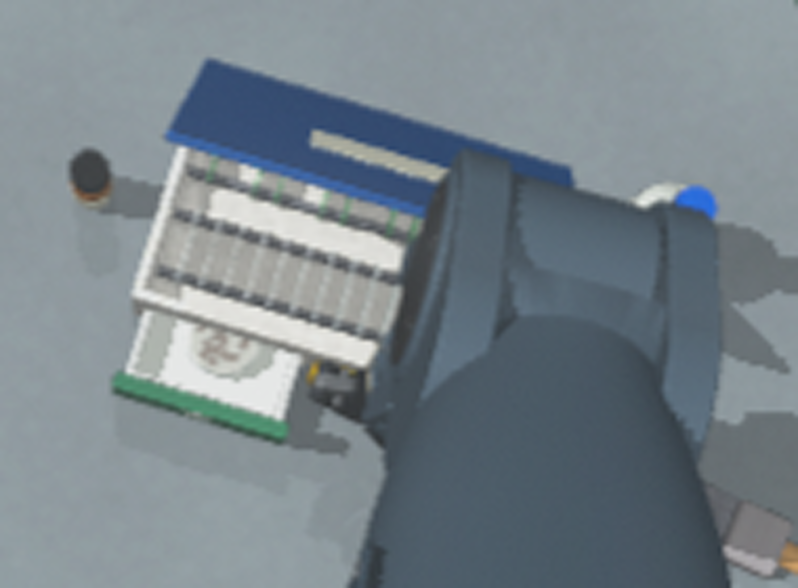

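The right tray is hard against its stop: force rose to 22 N with no further travel, and the yellow panel sits flush. Now I'll back off and move to the left tray.

Call:
{"op": "jog_arm", "data": {"deltas": [[0,-0.01,0,0,0,0,1],[0,-0.03,0,0,0,0,1],[0,-0.03,0,0,0,0,1],[0,-0.02,0,0,0,0,1],[0.031,0,0,0,0,0,1],[0.031,0,0,0,0,0,1],[0.031,0,0,0,0,0,1],[0.031,0,0,0,0,0,1],[0,0,0,0,0,0,1]]}}

```text
clock: 9.5
eef_pos: [0.4508, 0.0218, 0.0226]
tool_rot: [0.798, 0.603, 0.001, 0.0]
force: [0.6, -0.3, -0.3]
grip_width: 0.0003
```

```bash
python3 w.py "(-.110,.062,.022)"
```

```text
t 9.5 p [0.4508 0.0218 0.0226] cab [-0.1829  0.0638  0.0226] q [ 0.05  0.29 -0.54  0.74  0.    0.33] F_cab [ 0.7 -0.1 -0.3] grip 0.0002713802897106158
tool axes in cab
 [[-0.002  1.     0.002]
 [ 1.     0.002  0.001]
 [ 0.001  0.002 -1.   ]]
(-.110,.062,.022) [ 0.52  -0.     0.022] tool delta [-0.002   0.0729  0.0007]
```

Call:
{"op": "jog_arm", "data": {"deltas": [[0,0.012,0,0,0,0,1],[0,0.012,0,0,0,0,1],[0,0.006,0,0,0,0,1],[0,0.006,0,0,0,0,1],[0,0.006,0,0,0,0,1],[0,0.006,0,0,0,0,1],[0,0.006,0,0,0,0,1],[0,0.006,0,0,0,0,1],[0,0.006,0,0,0,0,1],[0,0.005,0,0,0,0,1],[0,0.003,0,0,0,0,1],[0,0,0,0,0,0,1]]}}

```text
clock: 11.0
eef_pos: [0.521, -0.0001, 0.0224]
tool_rot: [0.799, 0.602, 0.0, 0.0]
force: [0.3, -0.4, -0.6]
grip_width: -0.0001
```

Call:
{"op": "jog_arm", "data": {"deltas": [[0,0.002,0,0,0,0,1],[0,0.002,0,0,0,0,1],[0,0.002,0,0,0,0,1],[0,0,0,0,0,0,1]]}}

```text
clock: 11.5
eef_pos: [0.5267, -0.0019, 0.0224]
tool_rot: [0.799, 0.602, 0.0, 0.0]
force: [-0.1, -0.9, -0.7]
grip_width: 0.0
```

Call:
{"op": "jog_arm", "data": {"deltas": [[0,0.002,0,0,0,0,1],[0,0.002,0,0,0,0,1],[0,0,0,0,0,0,1]]}}

```text
clock: 11.88
eef_pos: [0.5298, -0.0029, 0.0222]
tool_rot: [0.799, 0.602, -0.0, -0.0]
force: [-3.0, 0.9, 2.0]
grip_width: 0.0001
```

Call:
{"op": "jog_arm", "data": {"deltas": [[0,0.002,0,0,0,0,1],[0,0,0,0,0,0,1]]}}

```text
clock: 12.12
eef_pos: [0.5297, -0.0029, 0.022]
tool_rot: [0.799, 0.602, -0.001, -0.002]
force: [-10.0, 4.1, 6.8]
grip_width: 0.0001
```

```bash
python3 w.py
```

```text
t 12.125 p [ 0.5297 -0.0029  0.022 ] cab [-0.1002  0.0619  0.022 ] q [-0.01  0.41 -0.35  0.82  0.    0.27] F_cab [-10.8   1.2   6.8] grip 5.7129216963412515e-05
tool axes in cab
 [[ 0.     1.    -0.004]
 [ 1.    -0.     0.   ]
 [ 0.    -0.004 -1.   ]]
```

Both trays stopped at the same x, −0.100 in cabinet axes, so both are home. Now the lid: retreat, rise, and come over behind its edge.

Call:
{"op": "jog_arm", "data": {"deltas": [[0,-0.02,0,0,0,0,1],[0,-0.03,0,0,0,0,1],[0,0,-0.03,0,0,0,1],[0,0,-0.05,0,0,0,1],[0,0,-0.05,0,0,0,1],[0,0,-0.05,0,0,0,1],[0,0,-0.05,0,0,0,1],[0,0,-0.04,0,0,0,1],[0,0,-0.01,0,0,0,1],[0,0,0,0,0,0,1]]}}

```text
clock: 13.38
eef_pos: [0.4844, 0.0103, 0.3023]
tool_rot: [0.799, 0.602, 0.0, 0.0]
force: [0.0, -0.4, -0.9]
grip_width: 0.0001
```

Call:
{"op": "jog_arm", "data": {"deltas": [[-0.02,0.03,0,0,0,0,1],[-0.02,0.03,0,0,0,0,1],[-0.02,0.03,0,0,0,0,1],[0,0.03,0,0,0,0,1],[0,0.03,0,0,0,0,1],[0,0.03,0,0,0,0,1],[0,0.01,0,0,0,0,1],[0,0,0,0,0,0,1]]}}

```text
clock: 14.38
eef_pos: [0.6499, -0.0998, 0.3007]
tool_rot: [0.799, 0.602, -0.001, -0.001]
force: [-0.9, -0.0, 0.4]
grip_width: -0.0
```

```bash
python3 w.py "(.04,0,.21)"
python3 - <<'E'
from h import *
for n,(a,b,c,d) in {"scene":(60,250,160,360),"top":(130,270,230,420)}.items():
    im,_=snapshot(n); cv2.imwrite(f"pics/{n}3.png",cv2.resize(im[a:b,c:d][:,:,::-1],None,fx=3,fy=3,interpolation=cv2.INTER_CUBIC))
E
```

```text
t 14.375 p [ 0.6499 -0.0998  0.3007] cab [0.042  0.0019 0.3007] q [-0.15  0.48  0.53  1.62  0.    0.13] F_cab [-0.8 -0.3  0.4] grip -4.281425100219626e-05
tool axes in cab
 [[ 0.001  1.    -0.003]
 [ 1.    -0.001 -0.   ]
 [-0.    -0.003 -1.   ]]
(.04,0,.21) [ 0.647 -0.101  0.21 ] tool delta [-0.0018 -0.0018  0.0907]
```

View pics/scene3.png

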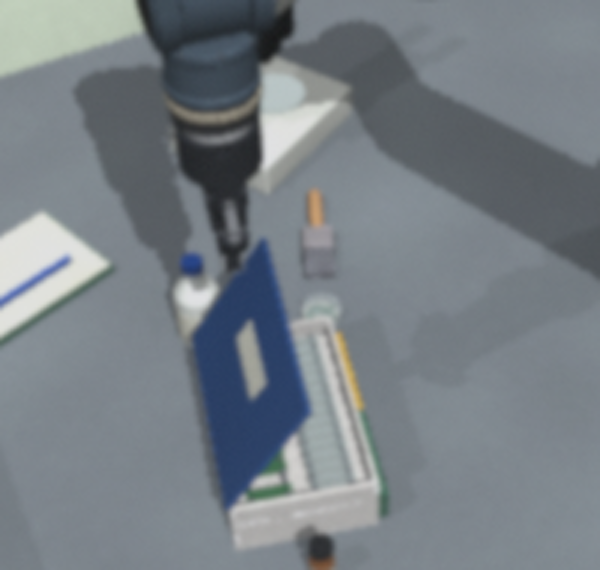

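The fingertip at about (232,262) hangs behind the lid's top edge. I'll lower it and bring it up to the outer face.

Call:
{"op": "jog_arm", "data": {"deltas": [[0,0,0.03,0,0,0,1],[0,0,0.03,0,0,0,1],[0,0,0.025,0,0,0,1],[0,0,0.012,0,0,0,1],[0,-0.012,0,0,0,0,1],[0,-0.01,0,0,0,0,1],[0,-0.006,0,0,0,0,1],[0,0,0,0,0,0,1]]}}

```text
clock: 15.48
eef_pos: [0.623, -0.092, 0.2063]
tool_rot: [0.799, 0.602, 0.001, 0.0]
force: [0.4, -0.2, 0.8]
grip_width: 0.0
```

```bash
python3 w.py "(-.0052,0,.193)"
python3 - <<'E'
from h import *
for n,(a,b,c,d) in {"scene":(110,250,180,320),"top":(130,270,230,420)}.items():
    im,_=snapshot(n); cv2.imwrite(f"pics/{n}4.png",cv2.resize(im[a:b,c:d][:,:,::-1],None,fx=4,fy=4,interpolation=cv2.INTER_CUBIC))
E
```

```text
t 15.475 p [ 0.623  -0.092   0.2063] cab [0.014  0.002  0.2063] q [-0.15  0.43  0.2   1.34  0.    0.13] F_cab [ 0.5 -0.1  0.8] grip 5.955461391530242e-06
tool axes in cab
 [[ 0.     1.     0.001]
 [ 1.    -0.     0.   ]
 [ 0.     0.001 -1.   ]]
(-.0052,0,.193) [ 0.604 -0.089  0.193] tool delta [-0.002  -0.0192  0.0133]
```

View pics/scene4.png

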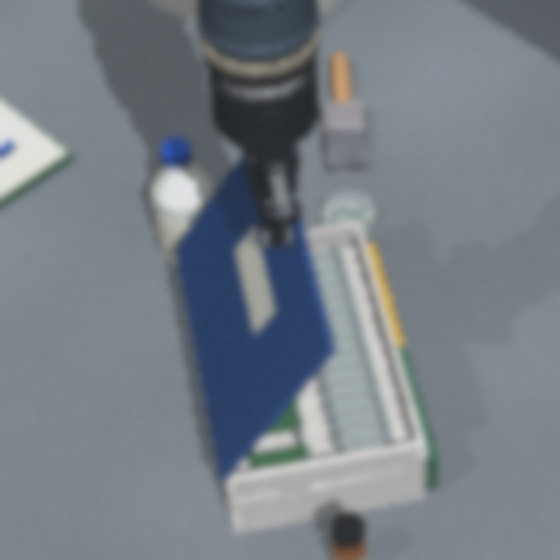

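The fingertip is on the outer side near the front edge, at about (275,238). Following the arc now.

Call:
{"op": "jog_arm", "data": {"deltas": [[0,-0.0065,0.0045,0,0,0,1],[0,-0.0065,0.0045,0,0,0,1],[0,-0.0065,0.0045,0,0,0,1],[0,-0.0055,0.0051,0,0,0,1],[0,-0.0055,0.0051,0,0,0,1],[0,-0.0055,0.0051,0,0,0,1]]}}

```text
clock: 16.32
eef_pos: [0.5883, -0.082, 0.1761]
tool_rot: [0.799, 0.602, 0.0, -0.0]
force: [0.6, -1.0, 0.2]
grip_width: 0.0003
```

```bash
python3 w.py "(-.0217,0,.1775)" "(-.0357,0,.16)" "(-.047,0,.1403)"
python3 - <<'E'
from h import *
for n,(a,b,c,d) in {"scene":(110,250,180,320),"top":(130,270,230,420)}.items():
    im,_=snapshot(n); cv2.imwrite(f"pics/{n}5.png",cv2.resize(im[a:b,c:d][:,:,::-1],None,fx=4,fy=4,interpolation=cv2.INTER_CUBIC))
E
```

```text
t 16.325 p [ 0.5883 -0.082   0.1761] cab [-0.0221  0.002   0.1761] q [-0.14  0.38  0.05  1.24  0.    0.14] F_cab [ 0.8 -0.8  0.2] grip 0.00031218070892313245
tool axes in cab
 [[ 0.  1.  0.]
 [ 1. -0.  0.]
 [ 0.  0. -1.]]
(-.0217,0,.1775) [ 0.588 -0.084  0.178] tool delta [-0.002   0.0004 -0.0014]
(-.0357,0,.16) [ 0.575 -0.08   0.16 ] tool delta [-0.     -0.014   0.0175]
(-.047,0,.1403) [ 0.564 -0.077  0.14 ] tool delta [-0.     -0.0113  0.0197]
```

View pics/scene5.png

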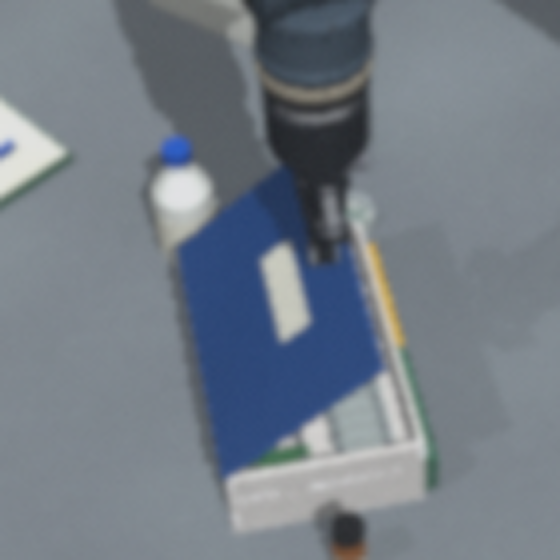

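The lid is following, and the fingertip stays near the edge at (325,258). Continuing.

Call:
{"op": "jog_arm", "data": {"deltas": [[0,-0.0047,0.0058,0,0,0,1],[0,-0.0047,0.0058,0,0,0,1],[0,-0.0047,0.0058,0,0,0,1],[0,-0.0038,0.0066,0,0,0,1],[0,-0.0038,0.0066,0,0,0,1],[0,-0.0038,0.0066,0,0,0,1],[0,-0.0027,0.007,0,0,0,1],[0,-0.0027,0.007,0,0,0,1],[0,-0.0027,0.007,0,0,0,1]]}}

```text
clock: 17.55
eef_pos: [0.5562, -0.0728, 0.1178]
tool_rot: [0.799, 0.602, 0.0, 0.0]
force: [0.2, 0.1, 1.2]
grip_width: 0.0
```

Call:
{"op": "jog_arm", "data": {"deltas": [[0,-0.0017,0.007,0,0,0,1],[0,-0.0017,0.007,0,0,0,1],[0,-0.0017,0.006,0,0,0,1],[0,0,0.005,0,0,0,1],[0,0,0.004,0,0,0,1],[0,0,0,0,0,0,1]]}}

```text
clock: 18.3
eef_pos: [0.5513, -0.0714, 0.089]
tool_rot: [0.799, 0.602, -0.0, -0.0]
force: [-0.7, 0.5, 1.0]
grip_width: 0.0004
```

```bash
python3 w.py "(-.061,0,.0825)"
```

```text
t 18.3 p [ 0.5513 -0.0714  0.089 ] cab [-0.0606  0.0019  0.089 ] q [-0.13  0.37 -0.2   1.    0.    0.15] F_cab [-0.8  0.3  1. ] grip 0.00044751432048389256
tool axes in cab
 [[ 0.     1.    -0.001]
 [ 1.    -0.    -0.   ]
 [-0.    -0.001 -1.   ]]
(-.061,0,.0825) [ 0.55  -0.073  0.082] tool delta [-0.0019 -0.0004  0.0065]
```

Call:
{"op": "jog_arm", "data": {"deltas": [[0,0,0.003,0,0,0,1],[0,0,0.002,0,0,0,1],[0,0,0,0,0,0,1]]}}

```text
clock: 18.68
eef_pos: [0.5514, -0.0714, 0.0842]
tool_rot: [0.799, 0.602, -0.0, -0.0]
force: [0.5, 0.3, 0.7]
grip_width: -0.0001
```

Call:
{"op": "jog_arm", "data": {"deltas": [[0,0,0.002,0,0,0,1],[0,0,0,0,0,0,1]]}}

```text
clock: 18.92
eef_pos: [0.5514, -0.0714, 0.0826]
tool_rot: [0.799, 0.602, 0.0, 0.0]
force: [-0.5, -0.2, 3.7]
grip_width: 0.0003
```

Call:
{"op": "jog_arm", "data": {"deltas": [[0,0,0.002,0,0,0,1],[0,0,0,0,0,0,1]]}}

```text
clock: 19.18
eef_pos: [0.5515, -0.0714, 0.0823]
tool_rot: [0.799, 0.602, 0.001, 0.001]
force: [-7.4, -0.2, 21.5]
grip_width: 0.0
```

```bash
python3 w.py
```

```text
t 19.175 p [ 0.5515 -0.0714  0.0823] cab [-0.0604  0.002   0.0823] q [-0.13  0.38 -0.21  0.98  0.    0.15] F_cab [-7.1 -2.2 21.5] grip 2.139827788766792e-05
tool axes in cab
 [[ 0.     1.     0.002]
 [ 1.    -0.     0.   ]
 [ 0.     0.002 -1.   ]]
```

The lid is shut: it stopped hard at z = 82.3 mm with 21 N. I'll lift off, withdraw and check.

Call:
{"op": "jog_arm", "data": {"deltas": [[0,0,-0.01,0,0,0,1],[0,0,-0.03,0,0,0,1],[0,0,-0.05,0,0,0,1],[0,0,-0.05,0,0,0,1],[0,-0.05,-0.02,0,0,0,1],[0,-0.05,0,0,0,0,1],[0,-0.05,0,0,0,0,1],[-0.04,-0.04,0,0,0,0,1],[-0.06,0,0,0,0,0,1],[-0.06,0,0,0,0,0,1],[-0.06,0,0,0,0,0,1],[-0.05,0,0,0,0,0,1]]}}

```text
clock: 20.68
eef_pos: [0.2933, -0.2805, 0.2406]
tool_rot: [0.799, 0.601, 0.0, 0.0]
force: [1.4, -0.1, -0.7]
grip_width: -0.0
```

```bash
python3 w.py
python3 - <<'E'
from h import *
P=np.radians(-16.0);O=np.array([.609,-.090,0]);C=np.array([[np.cos(P),-np.sin(P),0],[np.sin(P),np.cos(P),0],[0,0,1]])
R={"green":((45,80,40),(90,255,255)),"yellow":((20,150,120),(32,255,255)),"blue":((105,120,40),(120,255,255))}
for n,(a,b,c,d) in {"scene":(110,270,190,330),"top":(130,270,230,420)}.items():
    im,D=snapshot(n); cv2.imwrite(f"pics/{n}6.png",cv2.resize(im[a:b,c:d][:,:,::-1],None,fx=3.6,fy=3.6,interpolation=cv2.INTER_CUBIC))
    h=cv2.cvtColor(im,cv2.COLOR_RGB2HSV)
    for k,(lo,hi) in R.items():
        m=cv2.inRange(h,lo,hi);w=np.zeros_like(m);w[a:b,c:d]=1;m*=w
        N,l,st,_=cv2.connectedComponentsWithStats(m)
        if N<2: print(n,k,"none");continue
        i=1+np.argmax(st[1:,4]);ys,xs=np.where(l==i);uv=np.c_[xs,ys]
        if k=="blue":
            Q=bydepth(n,uv,D);c0=Q.mean(0);V=np.linalg.svd(Q-c0,full_matrices=False)[2][2];V*=np.sign(V[2]);V=C.T@V;print(n,"lid tilt signed",np.arctan2(V[0],V[2]),"z",c0[2])
        else: print(n,k,st[i,4],"cab x centre of panel top",np.round(((onz(n,uv,.049)-O)@C).mean(0)[:2],4))
    im0=np.load(n+"0i.npy"); 
    df=cv2.absdiff(cv2.GaussianBlur(im0,(5,5),0),cv2.GaussianBlur(im,(5,5),0)).max(2); cv2.imwrite(f"pics/{n}d.png",np.uint8(df>30)*255)
E
```

```text
t 20.675 p [ 0.2933 -0.2805  0.2406] cab [-0.251  -0.2702  0.2406] q [-0.76  0.03 -0.24  1.3   0.   -0.48] F_cab [ 1.3  0.3 -0.7] grip -3.015371669825953e-05
tool axes in cab
 [[ 0.001  1.     0.001]
 [ 1.    -0.001 -0.   ]
 [-0.     0.001 -1.   ]]
scene green none
scene yellow none
scene lid tilt signed -0.8697898924183646 z 0.08618171147631686
top green 182 cab x centre of panel top [-0.0865  0.0622]
top yellow 174 cab x centre of panel top [-0.0866 -0.061 ]
top lid tilt signed 0.9721314962841963 z 0.08541113575387446
```

View pics/scene6.png

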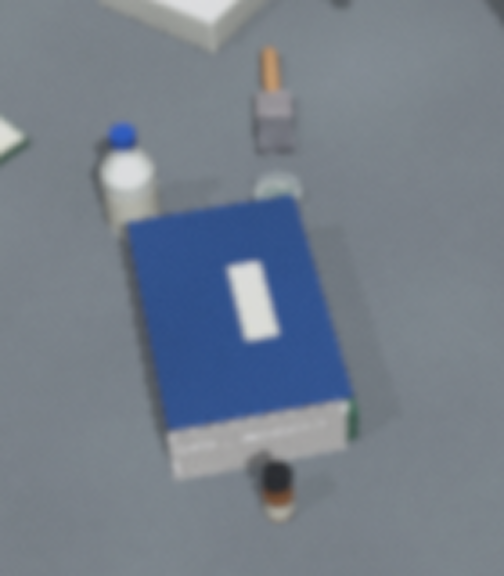

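View pics/top6.png

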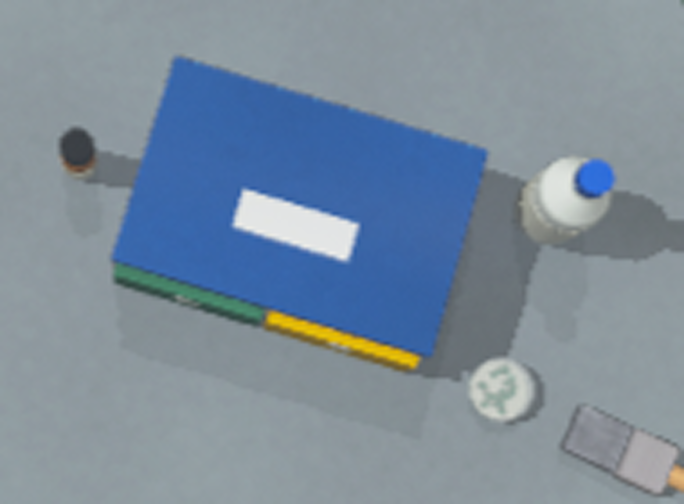

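View pics/topd.png

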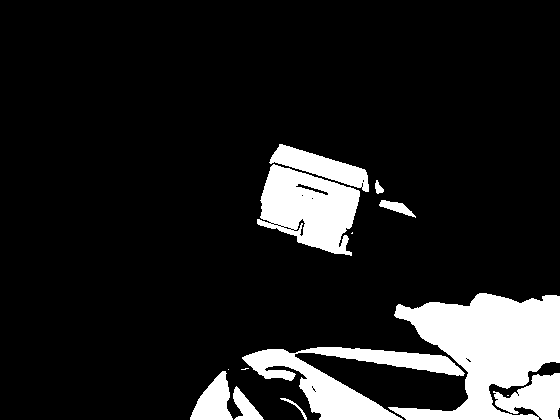

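The pictures show everything shut and the bystanders unmoved: the difference image changed only at the cabinet, the arm and shadows. The lid tilt fit (0.97 and −0.87 rad) disagrees, probably from edge outliers, so I'll refit with eroded masks.

Run:
```python
from h import *
for n,(a,b,c,d) in {"scene":(110,270,190,330),"top":(130,270,230,420)}.items():
    im,D=snapshot(n);m=cv2.inRange(cv2.cvtColor(im,cv2.COLOR_RGB2HSV),(105,120,40),(120,255,255));w=np.zeros_like(m);w[a:b,c:d]=1;m=cv2.erode(m*w,np.ones((7,7)))
    ys,xs=np.where(m>0);Q=bydepth(n,np.c_[xs,ys],D);Q=Q[abs(Q[:,2]-np.median(Q[:,2]))<.03]
    A=np.c_[Q[:,:2],np.ones(len(Q))];k=np.linalg.lstsq(A,Q[:,2],rcond=None)[0]
    P=np.radians(-16);print(n,len(Q),"slope along cab x",k[0]*np.cos(P)+k[1]*np.sin(P),"edge z",k@[.609-.086*np.cos(P),-.09-.086*np.sin(P),1],"hinge z",k@[.609+.08*np.cos(P),-.09+.08*np.sin(P),1])
print(monitor.observe()["qd"].round(3))
```

```text
scene 1567 slope along cab x -7.038292132519546e-05 edge z 0.08130494457230913 hinge z 0.08129326100736915
top 3564 slope along cab x -0.0020665802949049916 edge z 0.08270936849235802 hinge z 0.0823663161634038
[ 0.045 -0.013 -0.014  0.004  0.002  0.009]
```

```bash
python3 -c "
from h import *
print(ctrl.hand_in())"
```

```text
the job is handed in; nothing more can be done
None
```

The cabinet is shut and the job was handed in at about 21 s. I pushed the right tray home first, then the left tray, then pushed the lid down along its arc, all with closed fingertips.

- **Trays:** both stopped hard at the same depth. In the top view, both panel centres measured cabinet x = −86.5 mm, against −86 mm for fully home. The scene view could not confirm this because its colour mask found neither panel.
- **Lid:** it stopped hard with the fingertip at z = 82.3 mm. The final fits from both views give a tilt of 0.002 rad or less and a front edge at 81 to 83 mm. My first tilt fit gave nonsense (0.97 and −0.87 rad); refitting with eroded masks, which drops edge pixels and outliers, fixed it.
- **Bystanders:** the before/after comparison of the top view showed change only at the cabinet, the arm and the shadows. The robot stands clear of everything.
- **Seed dishes:** they can't be seen now that the trays are closed. The fingers only ever touched the panel fronts and the lid.

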